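# Put the check weights on their stand in order of size

## Robot

A 6-joint arm with a two-finger parallel gripper is mounted at the origin on a cart in front of the work surface, level with it; the furniture and walls round the work are solid. World frame = base frame: x ahead of the robot, y to its left, z up, the work surface at z = 0. Lengths are in m, angles in degrees, forces in N, time in s.
With the tool pointing down it reaches from about 0.375 to 0.9 m from the base axis. Payload 3.1 kg.
Tool frame: the origin (TCP) lies on the centre line of the jaws, within the pads' length; the fingertips stand 8 mm ahead of it and the grasp point (between the pads) lies 11 mm behind it; z points along the fingers, y is the line along which they close (so a half turn about z gives the same grasp; the last joint's range is limited). The gripper opens to 87 mm and grips with 3 to 60 N. Pads are 19 mm wide; open, the fingers measure 117 mm over their backs; the gripper's body (75 mm by 190 mm) begins 51 mm behind the grasp point.
Start: joints at [59.616, 30.224, 82.088, -0, 67.689, -10.227], TCP at [0.215, 0.587, 0.231] pointing down, gripper open.
Joint ranges: [-176.69, 176.69], [-43.24, 126.21], [12.49, 139.97], [-82, 262], [0, 151.66], [-163.58, 163.58]. Speed limits (degrees/s): [159.86, 159.86, 180, 180, 180, 180].

## Interface

Orientations are given as a 3x3 rotation matrix whose columns are the frame's x, y, z axes.
In Python, from rig import * gives the robot as it stands.
- The arm moves only by the tool step_arm, never from a script. Its argument "targets" is a list of rows, each a list of 5 numbers: the opening, from -1 (shut) to 1 (fully open), then the shift along the world's x, y, z normalised to -1 to 1, where 1 is 0.25 m, then the turn about the world's z normalised to -1 to 1, where 1 is 180 degrees. In form: [[fingers, x, y, z, turn], ...]. A call has 1 to 20 rows; each row is the pose to reach, as a shift and turn from the pose commanded when the call began, turning the shorter way round; what a row does not reach only later rows make up. A row lasts 1/10 s, in which the tool goes at most 50 mm and 8.59 degrees, less where a joint would pass 70% of its speed; a pose out of reach is approached as far as the arm can. A call with a number of a shift or a turn outside -1 to 1 is refused whole. A call with a gripper value outside its range is refused whole. The fingers move at their own pace and stop on an object; the grip force is fixed at half the most. Time passes only in rows, so rows that repeat a pose let the fingers close. It gives the time, the measured TCP pose, the force, the opening and the grip force at its end, in the units of the state.
- read_state(): the state, without advancing time (a new reading comes with each control period).
- capture(name): name is "side" or "top" or "wrist"; returns a dict with "color" (384x512x3 uint8, red, green, blue), "mtx" (3x3 intrinsics, pixels), "pose" (4x4, takes a point from camera to world coordinates). Camera axes: x right, y down, z forward; pixel columns grow to the right and rows downward; lengths in m; the calibration is good to about 2 mm. A picture is of the moment at which its call begins. There is no depth.
- hand_in(): hands the job in; it is judged then, once.
The state is a dict: "time_s": time; "joint_positions": joint angles; "qvel": joint speeds; "tau": joint torques, N m; "position": TCP position; "tcp_rot": TCP orientation; "force": force on the tool from outside, world axes, zero at the start; "moment": the same for the moment, N m; "opening": opening from 0.0 (shut) to 1.0 (fully open); "grasp_force": force on a finger pad.
Only numpy, scipy, OpenCV 4.12 (cv2) and the standard library are available. Lean on these libraries where they do the work, as an engineer would, in place of code of your own. Each camera call takes 0.05 s, during which the arm holds its last target. There are 200 camera calls.

## Task

Stand the four loose brass check weights on the wooden weight stand in order of size, each upright in the middle of its own round seat: the largest on the seat next to the tall steel end plate, then each next smaller one along the row, so that the smallest stands at the end with the low knob. Let go of them all and leave them standing still.

Things in the scene. Friction and masses are not known exactly. Their poses are not given: they have to be found in the camera images.
- weight_xl: largest of the four loose brass check weights: an upright round brass body 54 mm in diameter and 52 mm high, with a round knob 29 mm in diameter on a thinner neck on top, 74 mm high in all, about 0.80 kg. Starts upright on the bench. Origin: centre of its underside, z up along its axis. Round, so its yaw means nothing; grip it from above across the body
- weight_l: second largest of the four loose brass check weights: an upright round brass body 43 mm in diameter and 41 mm high, with a round knob 24 mm in diameter on a thinner neck on top, 58 mm high in all, about 0.45 kg. Starts upright on the bench. Origin: centre of its underside, z up along its axis. Round, so its yaw means nothing; grip it from above across the body
- weight_m: second smallest of the four loose brass check weights: an upright round brass body 33 mm in diameter and 31 mm high, with a round knob 18 mm in diameter on a thinner neck on top, 43 mm high in all, about 0.25 kg. Starts upright on the bench. Origin: centre of its underside, z up along its axis. Round, so its yaw means nothing; grip it from above across the body
- weight_s: smallest of the four loose brass check weights: an upright round brass body 24 mm in diameter and 22 mm high, with a round knob 12 mm in diameter on a thinner neck on top, 30 mm high in all, about 0.10 kg. Starts upright on the bench. Origin: centre of its underside, z up along its axis. Round, so its yaw means nothing; grip it from above across the body
- seat_a: one of four identical flat round grey seats, 62 mm across, 4 mm thick, fixed in a straight row 80 mm apart on the wooden weight stand (a bar 400 x 66 x 8 mm on the bench). Which place in the row it has varies. Origin: centre of its underside, 8 mm above the bench; its top is 12 mm above the bench. Its x axis points across the bar, y along it
- seat_b: one of four identical flat round grey seats, 62 mm across, 4 mm thick, fixed in a straight row 80 mm apart on the wooden weight stand (a bar 400 x 66 x 8 mm on the bench). Which place in the row it has varies. Origin: centre of its underside, 8 mm above the bench; its top is 12 mm above the bench. Its x axis points across the bar, y along it
- seat_c: one of four identical flat round grey seats, 62 mm across, 4 mm thick, fixed in a straight row 80 mm apart on the wooden weight stand (a bar 400 x 66 x 8 mm on the bench). Which place in the row it has varies. Origin: centre of its underside, 8 mm above the bench; its top is 12 mm above the bench. Its x axis points across the bar, y along it
- seat_d: one of four identical flat round grey seats, 62 mm across, 4 mm thick, fixed in a straight row 80 mm apart on the wooden weight stand (a bar 400 x 66 x 8 mm on the bench). Which place in the row it has varies. Origin: centre of its underside, 8 mm above the bench; its top is 12 mm above the bench. Its x axis points across the bar, y along it
- end_plate: upright steel plate 56 mm wide (across the bar), 6 mm thick, 45 mm tall, fixed on one end of the bar (either end), in line with the seats, 68 mm from the nearest seat's centre. The bar's other end has only a low round steel knob, 18 mm across, 17 mm tall. Origin: centre of the plate's lower edge, 8 mm above the bench; z up
There are look-alikes about, which are no part of the job. What is shaped like the weight_xl but blue or green is not meant.

How it is judged:
By the outcome, as a careful person would: the job done as asked, in the order asked, and still so for the second after the job is handed in, with the robot touching nothing.
It also fails if it takes over 99 s, if anything falls off the work surface, if the arm or the gripper's body presses on something with over 40 N, if the wrist force passes 120 N, or if a joint passes its speed limit or range.

## Working session

There is one attempt and no reset: what is moved stays moved. The work goes in short steps, Python scripts to look and compute and a tool call to move; the robot and the scene stay as the last step left them, time stands still between calls to the robot, and variables do not carry over. Pictures are saved under pics/ and viewed, at most 14 in all, crops included, and the job is handed in when it is done.

Besides the shell and the picture viewer there is one more tool, called after ">>>" by a JSON object that holds its "method" and its "body", one argument or row to a line. step_arm: Moves the arm, as the interface text tells. Scaled input: -1 to 1 covers 0.25 m each way for a shift and 180 degrees each way for a turn. Its arguments: {"type":"object","properties":{"targets":{"type":"array","items":{"type":"array","items":{"type":"number"}}}},"required":["targets"]}

```bash
mkdir -p pics; ls
python3 - <<'E'
from rig import *
import cv2,pickle
d={}
for n in("side","top","wrist"):
    c=capture(n);d[n]=c;cv2.imwrite(f"pics/{n}0.png",c["color"][...,::-1]);print(n,c["mtx"].round(1).tolist(),c["pose"].round(3).tolist())
pickle.dump(d,open("d0.pkl","wb"))
s=read_state();print(s)
E
```

```text
pics
side [[349.1, 0.0, 250.1], [0.0, 349.1, 187.3], [0.0, 0.0, 1.0]] [[0.995, 0.064, -0.079, 0.573], [0.1, -0.497, 0.862, -0.897], [0.016, -0.865, -0.501, 0.574], [0.0, 0.0, 0.0, 1.0]]
top [[346.8, 0.0, 252.1], [0.0, 346.8, 192.6], [0.0, 0.0, 1.0]] [[-0.055, -0.974, 0.219, 0.334], [-0.999, 0.053, -0.012, 0.021], [0.0, -0.22, -0.976, 0.868], [0.0, 0.0, 0.0, 1.0]]
wrist [[329.9, 0.0, 252.9], [0.0, 329.9, 188.3], [0.0, 0.0, 1.0]] [[0.344, 0.905, 0.249, 0.146], [0.939, -0.332, -0.093, 0.612], [-0.002, 0.266, -0.964, 0.384], [0.0, 0.0, 0.0, 1.0]]
{'time_s': 0.15, 'joint_positions': array([ 5.96177786e+01,  3.02669723e+01,  8.21377448e+01, -3.80451078e-04,
        6.76902756e+01, -1.02268530e+01]), 'qvel': array([-0.03297224, -0.03247859, -0.14922895,  0.02149544, -0.04471801,
        0.05883827]), 'tau': array([ 5.76120074e-04, -4.40428662e+01, -1.76841205e+01,  6.33208361e-02,
        5.52179525e-02, -1.10083311e-04]), 'position': array([0.2150485 , 0.58626744, 0.22980371]), 'tcp_rot': array([[-9.38762465e-01,  3.44563986e-01, -8.33228385e-04],
       [ 3.44564873e-01,  9.38761415e-01, -1.43335969e-03],
       [ 2.88318528e-04, -1.63268551e-03, -9.99998626e-01]]), 'force': array([ 0.07803699, -0.42689021, -0.09848463]), 'moment': array([ 0.01935046, -0.04037753, -0.02284482]), 'grasp_force': 0.0, 'opening': 1.0012138479196153}
```

View pics/top0.png

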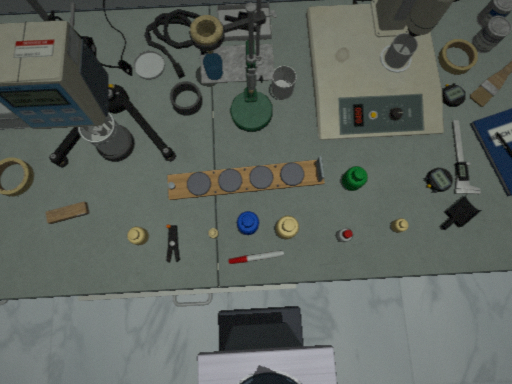

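View pics/side0.png

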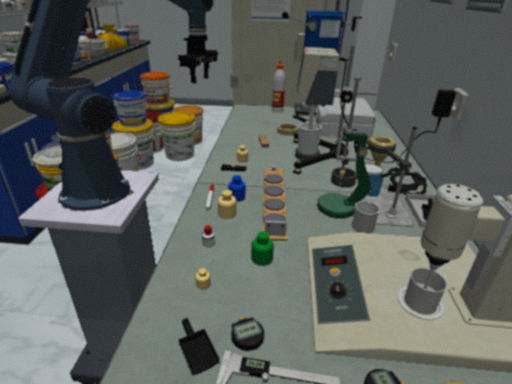

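The top view shows brass weights at px (287,227) XL, (137,236), (401,226) and (213,233) smallest. The stand's seats are at (199,183), (230,180), (261,177) and (292,174), with the plate at the right end (320,168) and the knob at the left (171,186). Blue (248,222) and green (355,178) are look-alikes. The side view shows the same layout, with the smallest hidden there.

```bash
cat > h.py <<'E'
import numpy as np,cv2
def ray(c,u,v):
    d=c["pose"][:3,:3]@np.linalg.inv(c["mtx"])@[u,v,1]; return c["pose"][:3,3],d/np.linalg.norm(d)
def cast(c,u,v,z):
    o,d=ray(c,u,v); return o+d*(z-o[2])/d[2]
def tri(obs):
    A=np.zeros((3,3));b=np.zeros(3);P=[]
    for c,u,v in obs:
        o,d=ray(c,u,v);M=np.eye(3)-np.outer(d,d);A+=M;b+=M@o;P.append((o,M))
    x=np.linalg.solve(A,b); return x,max(np.linalg.norm(M@(x-o)) for o,M in P)
def proj(c,p):
    q=c["mtx"]@(c["pose"][:3,:3].T@(np.asarray(p)-c["pose"][:3,3])); return q[:2]/q[2]
def hsv(c): return cv2.cvtColor(c["color"],cv2.COLOR_RGB2HSV)
def blobs(m,amin=20):
    m=cv2.morphologyEx(m,cv2.MORPH_CLOSE,np.ones((3,3),np.uint8))
    n,l,s,ce=cv2.connectedComponentsWithStats(m)
    return [(s[i],ce[i],l==i) for i in range(1,n) if s[i][4]>=amin]
def brass(c): return cv2.inRange(hsv(c),(18,70,70),(32,255,255))
E
python3 - <<'E'
from h import *;import pickle
d=pickle.load(open("d0.pkl","rb"))
t,s=d["top"],d["side"]
for p in((287,227),(137,236),(401,226),(213,233),(190,185)):print(p,hsv(t)[p[1],p[0]])
for p in((199,183),(261,177)):print(p,hsv(t)[p[1],p[0]])
for n in("top","side"):
    for st,ce,_ in blobs(brass(d[n])):print(n,st,ce.round(1),cast(d[n],*ce,.02).round(3))
x,r=tri([(t,287,226),(s,227,205)]);print("XL",x,r)
for nm,a,b,z in(("137",(137,236),(243,155),.02),("401",(401,226),(203,278),.02)):print(nm,tri([(t,*a),(s,*b)]))
for u,v in((199,183),(230,180),(261,177),(292,174)):
    p=cast(t,u,v,.012);print(p,proj(s,p))
E
```

```text
(287, 227) [ 24  97 176]
(137, 236) [ 23 102 115]
(401, 226) [ 23 101  91]
(213, 233) [ 25  86 158]
(190, 185) [108  14  88]
(199, 183) [113  12  86]
(261, 177) [113  22  93]
top [190  15  33  29 507] [206.1  29.7] [0.999 0.113 0.02 ]
top [442  39  35  31 315] [459.2  54.2] [ 0.884 -0.581  0.02 ]
top [488  62  24  27 272] [500.7  75.9] [ 0.812 -0.681  0.02 ]
top [108  84   6   4  20] [110.6  85.4] [0.842 0.375 0.02 ]
top [471  87  21  19 232] [480.9  95.7] [ 0.757 -0.615  0.02 ]
top [371 112   6   6  31] [373.4 114.5] [ 0.719 -0.321  0.02 ]
top [  0 158  29  37 302] [ 15.8 175.3] [0.603 0.606 0.02 ]
top [293 160  32  27 402] [308.8 173.7] [ 0.566 -0.136  0.02 ]
top [264 163  26  27 310] [276.4 176.5] [ 0.563 -0.053  0.02 ]
top [ 167  166   98   34 1157] [208.  183.8] [0.554 0.12  0.02 ]
top [ 46 202  41  21 448] [ 65.8 211.7] [0.502 0.474 0.02 ]
top [276 216  23  23 399] [287.2 226.6] [ 0.435 -0.071  0.02 ]
top [394 218  14  14 141] [400.9 224.5] [ 0.425 -0.35   0.02 ]
top [127 227  21  18 295] [137.3 235.4] [0.433 0.296 0.02 ]
top [209 228   9  10  70] [213.  232.8] [0.43  0.111 0.0
[... 979 characters left out ...]
-0.053  0.02 ]
side [331 267   8   7  40] [334.3 270.1] [ 0.712 -0.291  0.02 ]
side [195 268  15  22 257] [202.5 278.5] [ 0.423 -0.351  0.02 ]
side [443 381  21   3  43] [452.7 382.3] [ 0.877 -0.532  0.02 ]
XL [ 0.43376265 -0.06972659  0.0306671 ] 0.0014070702404619655
137 (array([0.43359842, 0.29717585, 0.01883811]), np.float64(0.0014470177430638818))
401 (array([ 0.42234788, -0.3495909 ,  0.01989525]), np.float64(0.0012561100828306193))
[0.55918267 0.14385359 0.012     ] [274.13389681 177.93122663]
[0.56275443 0.0647226  0.012     ] [274.2478731  189.77319784]
[ 0.56634034 -0.01472184  0.012     ] [274.37735946 203.22664367]
[ 0.56994049 -0.0944816   0.012     ] [274.52575299 218.64451745]
```

View pics/wrist0.png

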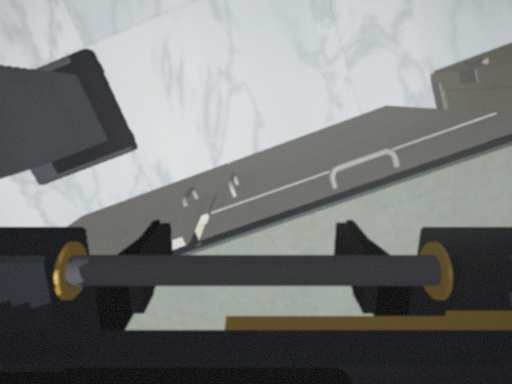

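Coarse positions agree across views: XL (.434,-.070), S (.43,.111), L (.433,.297), M (.423,-.350). Seats lie along y at x≈.56 to .57. I'll use the fingers closing along x and look at each one with the wrist camera.

>>> {"method": "step_arm", "body": {
  "targets": [
    [1,0.8,-1,0,-0.388],
    [1,0.8,-1,0,-0.388],
    [1,0.8,-1,0,-0.388],
    [1,0.8,-1,0,-0.388],
    [1,0.8,-1,0,-0.388],
    [1,0.8,-1,0,-0.388],
    [1,0.8,-1,0,-0.388],
    [1,0.8,-1,0,-0.388],
    [1,0.8,-1,0,-0.388],
    [1,0.8,-1,0,-0.388],
    [1,0.8,-1,0,-0.388]
  ]
}}

```text
time_s: 1.25
position: [0.4148, 0.3371, 0.2304]
tcp_rot: [[-0.003, 1.0, -0.0], [1.0, 0.003, -0.0], [-0.0, -0.0, -1.0]]
force: [0.1, 0.5, 0.1]
opening: 1.005
grasp_force: 0.0
```

>>> {"method": "step_arm", "body": {
  "targets": [
    [1,0.2,-0.4,0,0],
    [1,0.2,-0.4,0,0],
    [1,0.2,-0.4,0,0],
    [1,0.2,-0.4,0,0],
    [1,0.2,-0.4,0,0]
  ]
}}

```text
time_s: 1.75
position: [0.4646, 0.2376, 0.2305]
tcp_rot: [[-0.001, 1.0, -0.001], [1.0, 0.001, 0.001], [0.001, -0.001, -1.0]]
force: [-0.1, -0.0, -0.3]
opening: 1.002
grasp_force: 0.0
```

```bash
cat >> h.py <<'E'
def snap(k,save=True):
    import pickle,rig
    c=rig.capture("wrist");pickle.dump(c,open(f"w{k}.pkl","wb"));cv2.imwrite(f"pics/w{k}.png",c["color"][...,::-1])
    s=rig.read_state();print("t",round(s["time_s"],2),"p",s["position"].round(4),"yaw",np.degrees(np.arctan2(s["tcp_rot"][1,1],s["tcp_rot"][0,1])).round(2),"f",s["force"].round(1),"op",round(s["opening"],3),"g",s["grasp_force"])
    return c
def load(k):
    import pickle;return pickle.load(open(f"w{k}.pkl","rb"))
E
python3 -c "
from h import *
c=snap(1)
for st,ce,_ in blobs(brass(c),100):print(st,ce.round(1),cast(c,*ce,.02).round(3))"
```

```text
t 1.8 p [0.4644 0.2379 0.2305] yaw 0.1 f [ 0.7 -0.1  0.5] op 0.998 g 0.0
[ 202   93   41   41 1301] [221.8 113.1] [0.431 0.294 0.02 ]
[ 303  174   53   55 1730] [328.3 197. ] [0.551 0.2   0.02 ]
[  53  241   34   59 1007] [ 66.2 270.5] [0.234 0.105 0.02 ]
[ 420  241   35   59 1042] [440.  270.5] [0.694 0.106 0.02 ]
[ 226  302  286   29 4335] [379.2 321.6] [0.627 0.032 0.02 ]
```

View pics/w1.png

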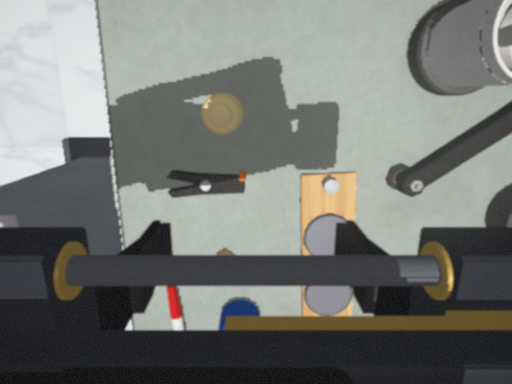

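The view shows L at px (222,113) with a 41 px diameter, which equals 42.6 mm at its body top. It also shows the bar's knob end at (330,186) and seats partly behind the gripper. Next I'll sweep along the row.

>>> {"method": "step_arm", "body": {
  "targets": [
    [1,0.1,-0.3,0,0],
    [1,0.1,-0.3,0,0],
    [1,0.1,-0.3,0,0],
    [1,0.1,-0.3,0,0]
  ]
}}

```text
time_s: 2.2
position: [0.4898, 0.1628, 0.2305]
tcp_rot: [[-0.001, 1.0, -0.001], [1.0, 0.001, 0.001], [0.001, -0.001, -1.0]]
force: [-0.8, 0.6, 0.2]
opening: 0.997
grasp_force: 0.0
```

```bash
python3 -c "
from h import *
c=snap(2)"
```

```text
t 2.25 p [0.4895 0.1631 0.2305] yaw 0.09 f [ 0.7  0.1 -0.2] op 1.004 g 0.0
```

>>> {"method": "step_arm", "body": {
  "targets": [
    [1,0,-0.4,0,0],
    [1,0,-0.4,0,0],
    [1,0,-0.4,0,0],
    [1,0,-0.4,0,0]
  ]
}}

```text
time_s: 2.65
position: [0.49, 0.0623, 0.2306]
tcp_rot: [[0.001, 1.0, -0.0], [1.0, -0.001, 0.001], [0.001, -0.0, -1.0]]
force: [0.6, -0.5, -0.8]
opening: 0.998
grasp_force: 0.0
```

```bash
python3 -c "
from h import *
c=snap(3)"
```

```text
t 2.7 p [0.4899 0.063  0.2306] yaw 0.04 f [-0.5  0.7 -0.2] op 0.997 g 0.0
```

>>> {"method": "step_arm", "body": {
  "targets": [
    [1,0,-0.48,0,0],
    [1,0,-0.48,0,0],
    [1,0,-0.48,0,0],
    [1,0,-0.48,0,0],
    [1,0,-0.48,0,0]
  ]
}}

```text
time_s: 3.2
position: [0.4902, -0.0564, 0.2304]
tcp_rot: [[-0.001, 1.0, -0.001], [1.0, 0.001, 0.001], [0.001, -0.001, -1.0]]
force: [0.7, 0.8, 0.1]
opening: 0.999
grasp_force: 0.0
```

```bash
python3 -c "
from h import *
c=snap(4)
a=np.vstack([np.hstack([load(k)['color'][:300] for k in (2,3)]),np.hstack([load(4)['color'][:300]]*2)])
cv2.imwrite('pics/m1.png',cv2.resize(a,(800,469))[...,::-1])"
```

```text
t 3.25 p [ 0.4901 -0.0561  0.2304] yaw 0.13 f [0.3 0.4 0.3] op 1.001 g 0.0
```

View pics/m1.png

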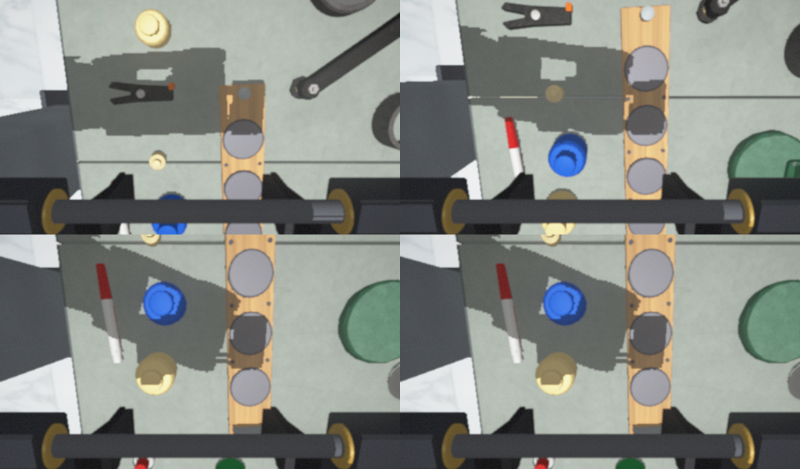

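The views show S at m1 (157,161) and (555,93), XL at (157,373), seats along the bar and the plate at (250,428).

```bash
cat >> h.py <<'E'
def bl(c,amin=60):
    m=cv2.inRange(hsv(c),(18,60,35),(34,255,255));m[215:]=0
    r=[]
    for st,ce,mm in blobs(m,amin):
        ct=max(cv2.findContours(mm.astype(np.uint8),cv2.RETR_EXTERNAL,cv2.CHAIN_APPROX_NONE)[0],key=cv2.contourArea)
        (u,v),rad=cv2.minEnclosingCircle(ct)
        r.append((round(u,1),round(v,1),round(rad,1),st[4],st[:4].tolist()))
    return r
def seats(c):
    h=hsv(c);m=cv2.inRange(h,(104,12,20),(150,80,200));m[222:]=0
    m=cv2.morphologyEx(m,cv2.MORPH_OPEN,np.ones((5,5),np.uint8));r=[]
    for st,ce,mm in blobs(m,500):
        ct=max(cv2.findContours(mm.astype(np.uint8),cv2.RETR_EXTERNAL,cv2.CHAIN_APPROX_NONE)[0],key=cv2.contourArea)
        (u,v),ax,_=cv2.fitEllipse(cv2.convexHull(ct)) if len(ct)>20 else ((0,0),(0,0),0)
        r.append((round(u,1),round(v,1),np.round(ax,1).tolist(),st[:4].tolist()))
    return r
E
python3 -c "
from h import *
for k in (1,2,3,4):
    c=load(k);print(k,c['pose'][:3,3].round(4))
    for b in bl(c):
        print(' b',b,cast(c,b[0],b[1],.02).round(4))
    for b in seats(c):
        if 0.5<cast(c,b[0],b[1],.012)[0]<.62: print(' s',b,cast(c,b[0],b[1],.012).round(4))
"
```

```text
1 [0.4648 0.3112 0.3845]
 b (221.5, 113.1, 21.1, np.int32(1345), [201, 93, 42, 42]) [0.4302 0.2944 0.02  ]
 b (329.0, 194.0, 32.8, np.int32(1650), [303, 172, 54, 43]) [0.5518 0.2037 0.02  ]
2 [0.4899 0.2364 0.3845]
 b (196.0, 36.1, 25.6, np.int32(1256), [172, 12, 46, 50]) [0.4313 0.2961 0.02  ]
 b (312.5, 199.1, 28.7, np.int32(676), [285, 186, 54, 29]) [0.5583 0.1227 0.02  ]
 b (201.5, 204.5, 11.0, np.int32(281), [191, 194, 22, 21]) [0.4296 0.1159 0.02  ]
3 [0.4903 0.1358 0.3846]
 b (316.4, 39.2, 43.2, np.int32(2657), [282, 6, 64, 69]) [0.5544 0.1927 0.02  ]
 b (197.8, 119.1, 11.2, np.int32(385), [187, 109, 23, 22]) [0.4299 0.1129 0.02  ]
 b (341.5, 137.5, 11.5, np.int32(81), [337, 126, 7, 24]) [0.5871 0.093  0.02  ]
 b (315.9, 192.0, 33.4, np.int32(1027), [287, 170, 56, 45]) [0.5621 0.0306 0.02  ]
4 [0.4903 0.0171 0.3844]
 b (192.0, 4.0, 12.6, np.int32(282), [180, 0, 25, 15]) [0.429  0.1063 0.02  ]
 b (304.5, 10.5, 10.5, np.int32(68), [303, 0, 7, 22]) [0.541  0.1005 0.02  ]
 b (324.0, 8.0, 10.0, np.int32(162), [318, 0, 13, 17]) [0.5603 0.1028 0.02  ]
 b (347.0, 17.2, 17.9, np.int32(200), [341, 0, 12, 36]) [0.5838 0.0945 0.02  ]
 b (334.2, 91.5, 31.7, np.int32(817), [304, 63, 47, 58]) [0.5758 0.0231 0.02  ]
 b (346.0, 149.0, 10.0, np.int32(108), [339, 139, 10, 21]) [ 0.593  -0.0381  0.02  ]
 b (199.7, 177.3, 27.9, np.int32(2059), [174, 151, 52, 55]) [ 0.4294 -0.0707  0.02  ]
 b (341.5, 171.5, 9.2, np.int32(112), [336, 163, 12, 18]) [ 0.5899 -0.0636  0.02  ]
```

```bash
python3 -c "
from h import *
c=load(4);h=hsv(c)
for u,v in((320,48),(330,60),(305,118),(330,126),(320,195),(310,190),(300,20),(270,60),(320,152)):print(u,v,h[v,u],c['color'][v,u])
"
```

```text
320 48 [120  12 172] [164 164 172]
330 60 [128  16 172] [164 161 172]
305 118 [158  11  90] [90 86 89]
330 126 [120   8  90] [87 87 90]
320 195 [128  12 170] [164 162 170]
310 190 [124  10 174] [168 167 174]
300 20 [ 16 112 210] [210 168 118]
270 60 [ 64  12 169] [161 169 162]
320 152 [150   3  79] [79 78 79]
```

```bash
cat >> h.py <<'E'
def seats(c):
    a=cv2.GaussianBlur(c["color"],(5,5),0).astype(int);R,G,B=a[...,0],a[...,1],a[...,2]
    m=((B-G>=0)&(R-G>=-2)&(B-R>-4)&(G>25)).astype(np.uint8)*255;m[225:]=0
    m=cv2.morphologyEx(m,cv2.MORPH_OPEN,np.ones((5,5),np.uint8));r=[]
    for st,ce,mm in blobs(m,800):
        ct=max(cv2.findContours(mm.astype(np.uint8),cv2.RETR_EXTERNAL,cv2.CHAIN_APPROX_NONE)[0],key=cv2.contourArea)
        (u,v),ax,_=cv2.fitEllipse(cv2.convexHull(ct))
        p=cast(c,u,v,.012)
        if .5<p[0]<.62: r.append((round(u,1),round(v,1),np.round(ax,1).tolist(),st[:4].tolist(),p.round(4).tolist()))
    return r
E
python3 -c "
from h import *
S={}
for k in (2,3,4):
    c=load(k);S[k]=seats(c);print(k,*S[k],sep='\n ')
"
```

```text
2
 (310.7, 177.5, [46.8, 49.3], [287, 154, 49, 48], [0.5564, 0.1464, 0.012])
3
 (314.9, 87.4, [51.6, 56.1], [289, 60, 53, 55], [0.5566, 0.1459, 0.012])
 (314.9, 160.1, [47.8, 50.2], [291, 136, 49, 49], [0.5606, 0.0664, 0.012])
4
 (320.5, 49.1, [54.1, 59.6], [293, 20, 56, 59], [0.5605, 0.0659, 0.012])
 (320.1, 125.9, [50.2, 52.9], [295, 101, 52, 51], [0.5645, -0.0135, 0.012])
 (319.8, 194.3, [45.8, 48.7], [296, 172, 49, 46], [0.5685, -0.0929, 0.012])
```

>>> {"method": "step_arm", "body": {
  "targets": [
    [1,-0.2,-0.36,0,0],
    [1,-0.2,-0.36,0,0],
    [1,-0.2,-0.36,0,0],
    [1,-0.2,-0.36,0,0]
  ]
}}

```text
time_s: 3.65
position: [0.4402, -0.1475, 0.2306]
tcp_rot: [[0.001, 1.0, 0.0], [1.0, -0.001, 0.001], [0.001, 0.0, -1.0]]
force: [0.4, 0.7, 0.6]
opening: 1.004
grasp_force: 0.0
```

```bash
python3 -c "
from h import *
c=snap(5)
c2,c3,c1,c4=load(2),load(3),load(1),load(4)
print(bl(c),seats(c))
print('L',cast(c1,221.5,113.1,.041),tri([(c1,221.5,113.1),(c2,196,36.1)]))
print('S',cast(c3,197.8,119.1,.022),tri([(c2,201.5,204.5),(c3,197.8,119.1)]))
print('seat1',tri([(c2,310.7,177.5),(c3,314.9,87.4)]),'seat2',tri([(c3,314.9,160.1),(c4,320.5,49.1)]))
"
```

```text
t 3.7 p [ 0.4405 -0.1468  0.2306] yaw 0.04 f [0.7 1.  0.5] op 1.004 g 0.0
[(244.0, 91.6, 27.7, np.int32(2206), [218, 64, 53, 56]), (364.6, 82.1, 19.7, np.int32(392), [349, 67, 35, 28]), (362.4, 154.1, 19.5, np.int32(691), [347, 140, 33, 31]), (392.0, 157.5, 11.5, np.int32(80), [388, 146, 7, 24])] [(372.7, 37.2, [54.5, 61.4], [345, 8, 57, 60], [0.5645, -0.0139, 0.012]), (369.4, 115.4, [50.1, 55.0], [344, 89, 53, 53], [0.5685, -0.0934, 0.012])]
L [0.43220725 0.29538398 0.041     ] (array([0.43149812, 0.29491645, 0.02573056]), np.float64(0.0007718773556962395))
S [0.430277  0.1130572 0.022    ] (array([0.42789795, 0.11222068, 0.00871174]), np.float64(0.00017819357293273036))
seat1 (array([0.55686483, 0.14597501, 0.01007088]), np.float64(0.00013363666841664202)) seat2 (array([0.56081076, 0.06605094, 0.01047364]), np.float64(5.742890921859269e-05))
```

>>> {"method": "step_arm", "body": {
  "targets": [
    [1,0,-0.95,0,0],
    [1,0,-0.95,0,0],
    [1,0,-0.95,0,0],
    [1,0,-0.95,0,0],
    [1,0,-0.95,0,0],
    [1,0,-0.95,0,0],
    [1,0,-0.95,0,0]
  ]
}}

```text
time_s: 4.4
position: [0.4415, -0.3843, 0.2299]
tcp_rot: [[-0.001, 1.0, -0.0], [1.0, 0.001, 0.002], [0.002, -0.0, -1.0]]
force: [-0.4, -0.3, 0.1]
opening: 1.0
grasp_force: 0.0
```

```bash
python3 -c "
from h import *
c=snap(6)
print(bl(c))
"
```

```text
t 4.45 p [ 0.4412 -0.3833  0.23  ] yaw 0.13 f [-0.2  0.4  0.1] op 0.999 g 0.0
[(235.8, 132.4, 15.3, np.int32(718), [221, 118, 30, 30]), (317.8, 210.2, 4.7, np.int32(64), [314, 206, 9, 9])]
```

View pics/w6.png

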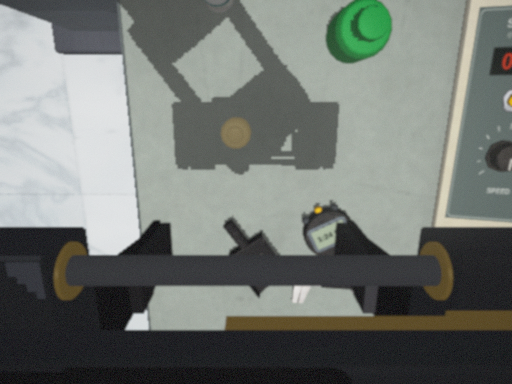

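The view shows M at px (236,132) with a 30.6 px diameter, which equals 32.7 mm. The green look-alike is at (360,28).

```bash
python3 -c "
from h import *
c6,c5,c4=load(6),load(5),load(4)
print('M',cast(c6,235.8,132.4,.031),cast(c6,235.8,132.4,.0))
import pickle
d=pickle.load(open('d0.pkl','rb'))
print('Mtri',tri([(c6,235.8,132.4),(d['side'],202.5,278.5)]),'topcam',tri([(c6,235.8,132.4),(d['top'],400.9,224.5)]))
print('XL',cast(c5,244,91.6,.052),tri([(c5,244,91.6),(c4,199.7,177.3)]))
"
```

```text
M [ 0.4228946  -0.34661603  0.031     ] [ 0.42125883 -0.34975456  0.        ]
Mtri (array([ 0.42209459, -0.34804443,  0.01701902]), np.float64(6.344304476237359e-05)) topcam (array([ 0.42332685, -0.34656877,  0.02888007]), np.float64(0.0006013537156492587))
XL [ 0.43134453 -0.06877315  0.052     ] (array([ 0.43080158, -0.06845968,  0.02905551]), np.float64(8.892071532772997e-05))
```

Heights check out: blob mid-heights are about half of each body, and the seats are at ~10–12 mm. Grasping XL first at (.431,-.069).

>>> {"method": "step_arm", "body": {
  "targets": [
    [1,-0.036,1,0,0],
    [1,-0.036,1,0,0],
    [1,-0.036,1,0,0],
    [1,-0.036,1,0,0],
    [1,-0.036,1,0,0],
    [1,-0.036,1,0,0]
  ]
}}

```text
time_s: 5.05
position: [0.428, -0.1269, 0.2303]
tcp_rot: [[-0.009, 1.0, -0.005], [1.0, 0.009, 0.005], [0.005, -0.005, -1.0]]
force: [-0.4, -1.4, -0.5]
opening: 1.002
grasp_force: 0.0
```

>>> {"method": "step_arm", "body": {
  "targets": [
    [1,0,0.266,0,0],
    [1,0,0.266,0,0],
    [1,0,0.266,-0.2,0],
    [1,0,0.266,-0.4,0],
    [1,0,0.266,-0.6,0],
    [1,0,0.266,-0.7,0],
    [1,0,0.266,-0.8,0],
    [1,0,0.266,-0.844,0],
    [1,0,0.266,-0.844,0],
    [1,0,0.266,-0.844,0]
  ]
}}

```text
time_s: 6.05
position: [0.4317, -0.069, 0.0202]
tcp_rot: [[-0.001, 1.0, 0.001], [1.0, 0.001, -0.0], [-0.0, 0.001, -1.0]]
force: [0.0, -0.3, -0.3]
opening: 1.0
grasp_force: 0.0
```

>>> {"method": "step_arm", "body": {
  "targets": [
    [-1,0,0,0,0],
    [-1,0,0,0,0],
    [-1,0,0,0,0],
    [-1,0,0,0,0],
    [-1,0,0,0,0],
    [-1,0,0,0,0],
    [-1,0,0,0,0],
    [-1,0,0,0,0]
  ]
}}

```text
time_s: 6.85
position: [0.4314, -0.0694, 0.0198]
tcp_rot: [[0.0, 1.0, 0.0], [1.0, -0.0, -0.0], [-0.0, 0.0, -1.0]]
force: [-0.7, 0.1, 5.8]
opening: 0.605
grasp_force: 30.0
```

>>> {"method": "step_arm", "body": {
  "targets": [
    [-1,0,0,0.1,0],
    [-1,0,0,0.2,0],
    [-1,0,0,0.32,0],
    [-1,0.15,-0.03,0.32,0],
    [-1,0.3,-0.06,0.32,0],
    [-1,0.45,-0.095,0.32,0],
    [-1,0.549,-0.095,0.32,0],
    [-1,0.549,-0.095,0.32,0],
    [-1,0.549,-0.095,0.32,0],
    [-1,0.549,-0.095,0.2,0],
    [-1,0.549,-0.095,0.12,0],
    [-1,0.549,-0.095,0.08,0],
    [-1,0.549,-0.095,0.08,0]
  ]
}}

```text
time_s: 8.15
position: [0.5656, -0.0921, 0.0373]
tcp_rot: [[-0.0, 1.0, -0.006], [1.0, 0.0, 0.002], [0.002, -0.006, -1.0]]
force: [-0.2, 0.5, -7.5]
opening: 0.614
grasp_force: 29.9
```

>>> {"method": "step_arm", "body": {
  "targets": [
    [-1,0,0,0,0],
    [-1,0,0,-0.012,0],
    [-1,0,0,-0.024,0],
    [-1,0,0,-0.028,0],
    [-1,0,0,-0.028,0],
    [-1,0,0,-0.028,0]
  ]
}}

```text
time_s: 8.75
position: [0.5687, -0.0931, 0.0327]
tcp_rot: [[-0.0, 1.0, 0.0], [1.0, 0.0, -0.0], [-0.0, 0.0, -1.0]]
force: [-0.3, -0.4, -8.0]
opening: 0.609
grasp_force: 29.9
```

>>> {"method": "step_arm", "body": {
  "targets": [
    [-1,0,0,-0.003,0],
    [-1,0,0,-0.004,0],
    [-1,0,0,-0.004,0],
    [1,0,0,-0.004,0],
    [1,0,0,-0.004,0],
    [1,0,0,-0.004,0],
    [1,0,0,-0.004,0],
    [1,0,0,-0.004,0],
    [1,0,0,0.1,0],
    [1,0,0,0.3,0],
    [1,0,0,0.5,0],
    [1,0,0,0.7,0],
    [1,0,0,0.788,0],
    [1,0,0,0.788,0],
    [1,0,0,0.788,0]
  ]
}}

```text
time_s: 10.25
position: [0.5682, -0.0929, 0.2296]
tcp_rot: [[-0.0, 1.0, 0.0], [1.0, 0.0, -0.0], [-0.0, 0.0, -1.0]]
force: [-1.0, 0.0, -0.9]
opening: 0.998
grasp_force: 0.0
```

>>> {"method": "step_arm", "body": {
  "targets": [
    [1,-0.546,1,0,0],
    [1,-0.546,1,0,0],
    [1,-0.546,1,0,0],
    [1,-0.546,1,0,0],
    [1,-0.546,1,0,0],
    [1,-0.546,1,0,0],
    [1,-0.546,1,0,0]
  ]
}}

```text
time_s: 10.95
position: [0.4272, 0.1597, 0.2274]
tcp_rot: [[-0.005, 1.0, -0.008], [1.0, 0.005, 0.0], [0.0, -0.008, -1.0]]
force: [-0.0, -0.2, -0.6]
opening: 0.998
grasp_force: 0.0
```

>>> {"method": "step_arm", "body": {
  "targets": [
    [1,0,0.552,0,0],
    [1,0,0.552,0,0],
    [1,0,0.552,0,0],
    [1,0,0.552,0,0],
    [1,0,0.552,-0.2,0],
    [1,0,0.552,-0.4,0],
    [1,0,0.552,-0.6,0],
    [1,0,0.552,-0.7,0],
    [1,0,0.552,-0.8,0],
    [1,0,0.552,-0.856,0],
    [1,0,0.552,-0.856,0],
    [1,0,0.552,-0.856,0]
  ]
}}

```text
time_s: 12.15
position: [0.4324, 0.2944, 0.0155]
tcp_rot: [[0.001, 1.0, -0.0], [1.0, -0.001, -0.0], [-0.0, -0.0, -1.0]]
force: [0.2, -0.2, 0.4]
opening: 1.001
grasp_force: 0.0
```

>>> {"method": "step_arm", "body": {
  "targets": [
    [-1,0,0,0,0],
    [-1,0,0,0,0],
    [-1,0,0,0,0],
    [-1,0,0,0,0],
    [-1,0,0,0,0],
    [-1,0,0,0,0],
    [-1,0,0,0,0],
    [-1,0,0,0,0],
    [-1,0,0,0,0]
  ]
}}

```text
time_s: 13.05
position: [0.4319, 0.295, 0.0156]
tcp_rot: [[0.0, 1.0, -0.0], [1.0, -0.0, 0.0], [0.0, -0.0, -1.0]]
force: [-0.5, -0.1, 1.9]
opening: 0.487
grasp_force: 30.0
```

>>> {"method": "step_arm", "body": {
  "targets": [
    [-1,0,0,0.15,0],
    [-1,0,0,0.3,0],
    [-1,0,0,0.4,0],
    [-1,0.2,-0.2,0.4,0],
    [-1,0.4,-0.4,0.4,0],
    [-1,0.53,-0.6,0.4,0],
    [-1,0.53,-0.8,0.4,0],
    [-1,0.53,-0.9,0.4,0],
    [-1,0.53,-0.9,0.4,0],
    [-1,0.53,-0.9,0.4,0]
  ]
}}

```text
time_s: 14.05
position: [0.565, 0.0664, 0.1145]
tcp_rot: [[0.005, 1.0, -0.001], [1.0, -0.005, -0.001], [-0.001, -0.001, -1.0]]
force: [-0.2, 0.6, -5.2]
opening: 0.485
grasp_force: 30.0
```

>>> {"method": "step_arm", "body": {
  "targets": [
    [-1,0,-0.15,0,0],
    [-1,0,-0.3,0,0],
    [-1,0,-0.335,0,0],
    [-1,0,-0.335,0,0],
    [-1,0,-0.335,-0.1,0],
    [-1,0,-0.335,-0.2,0],
    [-1,0,-0.335,-0.28,0],
    [-1,0,-0.335,-0.33,0],
    [-1,0,-0.335,-0.345,0],
    [-1,0,-0.335,-0.348,0],
    [-1,0,-0.335,-0.348,0]
  ]
}}

```text
time_s: 15.15
position: [0.5653, -0.0135, 0.0292]
tcp_rot: [[-0.001, 1.0, 0.002], [1.0, 0.001, -0.0], [-0.0, 0.002, -1.0]]
force: [-0.2, 0.4, -4.4]
opening: 0.488
grasp_force: 30.0
```

>>> {"method": "step_arm", "body": {
  "targets": [
    [-1,0,0,-0.002,0],
    [-1,0,0,-0.004,0],
    [-1,0,0,-0.004,0],
    [1,0,0,-0.004,0],
    [1,0,0,-0.004,0],
    [1,0,0,-0.004,0],
    [1,0,0,-0.004,0],
    [1,0,0,-0.004,0],
    [1,0,0,-0.004,0],
    [1,0,0,0.1,0],
    [1,0,0,0.3,0],
    [1,0,0,0.5,0],
    [1,0,0,0.7,0],
    [1,0,0,0.804,0],
    [1,0,0,0.804,0],
    [1,0,0,0.804,0]
  ]
}}

```text
time_s: 16.75
position: [0.5643, -0.0137, 0.2297]
tcp_rot: [[-0.0, 1.0, 0.0], [1.0, 0.0, -0.0], [-0.0, 0.0, -1.0]]
force: [0.2, -0.0, -0.6]
opening: 0.997
grasp_force: 0.0
```

```bash
python3 -c "
from h import *
import rig
c=snap(7);print(bl(c),seats(c))
cv2.imwrite('pics/top7.png',rig.capture('top')['color'][140:270,120:440][...,::-1])
"
```

```text
t 16.8 p [ 0.5635 -0.0136  0.2285] yaw 0.0 f [-0.  -0.5 -0.3] op 1.0 g 0.0
[(277.0, 41.0, 21.0, np.int32(288), [267, 20, 13, 43]), (219.0, 38.5, 10.5, np.int32(81), [218, 28, 7, 22]), (123.7, 44.7, 14.8, np.int32(549), [110, 32, 28, 26]), (232.5, 47.0, 6.9, np.int32(93), [228, 41, 11, 13]), (252.4, 49.5, 12.9, np.int32(259), [240, 43, 25, 15]), (256.0, 184.5, 38.7, np.int32(2609), [227, 146, 57, 69]), (481.0, 171.0, 10.4, np.int32(181), [471, 165, 21, 16])] [(245.6, 9.5, [56.0, 62.8], [218, 0, 56, 41], [0.5566, 0.1454, 0.012]), (249.7, 91.0, [52.7, 54.5], [224, 64, 53, 55], [0.5606, 0.066, 0.012])]
```

View pics/w7.png

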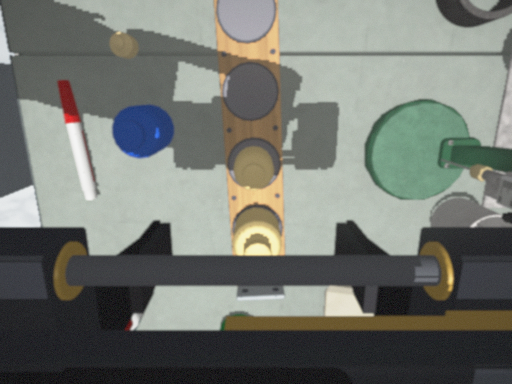

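The view shows L upright on seat 3 (px 255,165) and XL on seat 4 (258,232) next to the plate. Now M.

>>> {"method": "step_arm", "body": {
  "targets": [
    [1,-0.566,-1,0,0],
    [1,-0.566,-1,0,0],
    [1,-0.566,-1,0,0],
    [1,-0.566,-1,0,0],
    [1,-0.566,-1,0,0],
    [1,-0.566,-1,0,0],
    [1,-0.566,-1,0,0]
  ]
}}

```text
time_s: 17.55
position: [0.4207, -0.2673, 0.2277]
tcp_rot: [[0.006, 1.0, -0.003], [1.0, -0.006, 0.001], [0.001, -0.003, -1.0]]
force: [1.1, -0.2, 0.0]
opening: 1.001
grasp_force: 0.0
```

>>> {"method": "step_arm", "body": {
  "targets": [
    [1,0,-0.333,0,0],
    [1,0,-0.333,0,0],
    [1,0,-0.333,0,0],
    [1,0,-0.333,-0.2,0],
    [1,0,-0.333,-0.4,0],
    [1,0,-0.333,-0.6,0],
    [1,0,-0.333,-0.7,0],
    [1,0,-0.333,-0.8,0],
    [1,0,-0.333,-0.868,0],
    [1,0,-0.333,-0.868,0],
    [1,0,-0.333,-0.868,0]
  ]
}}

```text
time_s: 18.65
position: [0.4226, -0.3447, 0.0112]
tcp_rot: [[-0.001, 1.0, -0.002], [1.0, 0.001, 0.003], [0.003, -0.002, -1.0]]
force: [0.3, -0.1, 0.6]
opening: 0.998
grasp_force: 0.0
```

>>> {"method": "step_arm", "body": {
  "targets": [
    [-1,0,0,0,0],
    [-1,0,0,0,0],
    [-1,0,0,0,0],
    [-1,0,0,0,0],
    [-1,0,0,0,0],
    [-1,0,0,0,0],
    [-1,0,0,0,0],
    [-1,0,0,0,0],
    [-1,0,0,0,0],
    [-1,0,0,0,0]
  ]
}}

```text
time_s: 19.65
position: [0.4229, -0.347, 0.0126]
tcp_rot: [[-0.0, 1.0, -0.0], [1.0, 0.0, 0.0], [0.0, -0.0, -1.0]]
force: [0.2, 0.1, 1.2]
opening: 0.366
grasp_force: 30.0
```

>>> {"method": "step_arm", "body": {
  "targets": [
    [-1,0,0,0.15,0],
    [-1,0,0,0.3,0],
    [-1,0,0,0.45,0],
    [-1,0,0.1,0.56,0],
    [-1,0.1,0.3,0.56,0],
    [-1,0.25,0.5,0.56,0],
    [-1,0.4,0.7,0.56,0],
    [-1,0.55,0.85,0.56,0],
    [-1,0.55,1,0.56,0],
    [-1,0.55,1,0.56,0],
    [-1,0.55,1,0.56,0]
  ]
}}

```text
time_s: 20.75
position: [0.5603, -0.0941, 0.1519]
tcp_rot: [[-0.005, 1.0, -0.002], [1.0, 0.005, 0.001], [0.001, -0.002, -1.0]]
force: [0.4, -0.1, -1.8]
opening: 0.37
grasp_force: 30.0
```

>>> {"method": "step_arm", "body": {
  "targets": [
    [-1,0,0.2,0,0],
    [-1,0,0.4,0,0],
    [-1,0,0.6,0,0],
    [-1,0,0.652,0,0],
    [-1,0,0.652,0,0],
    [-1,0,0.652,0,0],
    [-1,0,0.652,-0.15,0],
    [-1,0,0.652,-0.3,0],
    [-1,0,0.652,-0.42,0],
    [-1,0,0.652,-0.48,0],
    [-1,0,0.652,-0.5,0],
    [-1,0,0.652,-0.508,0],
    [-1,0,0.652,-0.508,0],
    [-1,0,0.652,-0.508,0]
  ]
}}

```text
time_s: 22.15
position: [0.5616, 0.0654, 0.0266]
tcp_rot: [[0.001, 1.0, 0.002], [1.0, -0.001, -0.0], [-0.0, 0.002, -1.0]]
force: [0.2, -0.6, -2.2]
opening: 0.371
grasp_force: 30.0
```

>>> {"method": "step_arm", "body": {
  "targets": [
    [-1,0,0,-0.002,0],
    [-1,0,0,-0.004,0],
    [-1,0,0,-0.004,0],
    [1,0,0,-0.004,0],
    [1,0,0,-0.004,0],
    [1,0,0,-0.004,0],
    [1,0,0,-0.004,0],
    [1,0,0,-0.004,0],
    [1,0,0,-0.004,0],
    [1,0,0,-0.004,0],
    [1,0,0,0.1,0],
    [1,0,0,0.3,0],
    [1,0,0,0.5,0],
    [1,0,0,0.7,0],
    [1,0,0,0.816,0],
    [1,0,0,0.816,0]
  ]
}}

```text
time_s: 23.75
position: [0.5637, 0.0658, 0.2348]
tcp_rot: [[-0.0, 1.0, 0.011], [1.0, 0.0, -0.001], [-0.001, 0.011, -1.0]]
force: [0.1, -0.3, -0.9]
opening: 1.001
grasp_force: 0.0
```

>>> {"method": "step_arm", "body": {
  "targets": [
    [1,-0.524,0.188,0,0],
    [1,-0.524,0.188,0,0],
    [1,-0.524,0.188,0,0],
    [1,-0.524,0.188,0,0],
    [1,-0.524,0.188,-0.2,0],
    [1,-0.524,0.188,-0.4,0],
    [1,-0.524,0.188,-0.6,0],
    [1,-0.524,0.188,-0.7,0],
    [1,-0.524,0.188,-0.8,0],
    [1,-0.524,0.188,-0.87,0],
    [1,-0.524,0.188,-0.87,0],
    [1,-0.524,0.188,-0.87,0]
  ]
}}

```text
time_s: 24.95
position: [0.4295, 0.1127, 0.0108]
tcp_rot: [[0.0, 1.0, -0.002], [1.0, -0.0, -0.0], [-0.0, -0.002, -1.0]]
force: [-0.5, 0.1, 0.3]
opening: 0.998
grasp_force: 0.0
```

>>> {"method": "step_arm", "body": {
  "targets": [
    [-1,0,0,0,0],
    [-1,0,0,0,0],
    [-1,0,0,0,0],
    [-1,0,0,0,0],
    [-1,0,0,0,0],
    [-1,0,0,0,0],
    [-1,0,0,0,0],
    [-1,0,0,0,0],
    [-1,0,0,0,0],
    [-1,0,0,0,0],
    [-1,0,0,0,0]
  ]
}}

```text
time_s: 26.05
position: [0.4295, 0.113, 0.0121]
tcp_rot: [[-0.0, 1.0, -0.0], [1.0, 0.0, -0.0], [-0.0, -0.0, -1.0]]
force: [0.2, -0.1, 2.0]
opening: 0.255
grasp_force: 30.0
```

>>> {"method": "step_arm", "body": {
  "targets": [
    [-1,0,0,0.1,0],
    [-1,0,0,0.2,0],
    [-1,0,0,0.3,0],
    [-1,0.15,0.05,0.3,0],
    [-1,0.3,0.1,0.3,0],
    [-1,0.45,0.131,0.3,0],
    [-1,0.508,0.131,0.3,0],
    [-1,0.508,0.131,0.3,0],
    [-1,0.508,0.131,0.3,0],
    [-1,0.508,0.131,0.2,0],
    [-1,0.508,0.131,0.12,0],
    [-1,0.508,0.131,0.07,0],
    [-1,0.508,0.131,0.055,0],
    [-1,0.508,0.131,0.052,0],
    [-1,0.508,0.131,0.052,0],
    [-1,0.508,0.131,0.052,0]
  ]
}}

```text
time_s: 27.65
position: [0.5572, 0.1458, 0.0259]
tcp_rot: [[-0.0, 1.0, 0.002], [1.0, 0.0, 0.0], [0.0, 0.002, -1.0]]
force: [0.2, -1.2, -1.8]
opening: 0.253
grasp_force: 29.9
```

>>> {"method": "step_arm", "body": {
  "targets": [
    [-1,0,0,-0.002,0],
    [-1,0,0,-0.004,0],
    [-1,0,0,-0.004,0],
    [1,0,0,-0.004,0],
    [1,0,0,-0.004,0],
    [1,0,0,-0.004,0],
    [1,0,0,-0.004,0],
    [1,0,0,-0.004,0],
    [1,0,0,-0.004,0],
    [1,0,0,-0.004,0],
    [1,0,0,0.1,0],
    [1,0,0,0.3,0],
    [1,0,0,0.5,0],
    [1,0,0,0.7,0],
    [1,0,0,0.82,0],
    [1,0,0,0.82,0]
  ]
}}

```text
time_s: 29.25
position: [0.5598, 0.1461, 0.2356]
tcp_rot: [[-0.0, 1.0, 0.012], [1.0, 0.0, 0.001], [0.001, 0.012, -1.0]]
force: [0.6, -1.0, -0.0]
opening: 0.999
grasp_force: 0.0
```

>>> {"method": "step_arm", "body": {
  "targets": [
    [1,-0.2,-0.6,0,0],
    [1,-0.2,-0.6,0,0],
    [1,-0.2,-0.6,0,0],
    [1,-0.2,-0.6,0,0],
    [1,-0.2,-0.6,0,0],
    [1,-0.2,-0.6,0,0]
  ]
}}

```text
time_s: 29.85
position: [0.5066, -0.0036, 0.2295]
tcp_rot: [[0.0, 1.0, -0.001], [1.0, -0.0, 0.001], [0.001, -0.001, -1.0]]
force: [0.1, 0.5, -0.4]
opening: 1.0
grasp_force: 0.0
```

```bash
python3 -c "
from h import *
c=snap(8)"
```

```text
t 29.9 p [ 0.5068 -0.0032  0.2296] yaw 0.06 f [-0.8  0.7 -0.1] op 1.0 g 0.0
```

>>> {"method": "step_arm", "body": {
  "targets": [
    [1,0,-0.7,0,0],
    [1,0,-0.7,0,0],
    [1,0,-0.7,0,0],
    [1,0,-0.7,0,0],
    [1,0,-0.7,0,0],
    [1,0,-0.7,0,0]
  ]
}}

```text
time_s: 30.5
position: [0.5069, -0.1781, 0.2296]
tcp_rot: [[-0.001, 1.0, -0.001], [1.0, 0.001, 0.001], [0.001, -0.001, -1.0]]
force: [-0.6, 0.9, 0.0]
opening: 1.002
grasp_force: 0.0
```

```bash
python3 -c "
from h import *
c=snap(9)
a=np.hstack([load(8)['color'][:260,130:430],load(9)['color'][:260,130:430]])
cv2.imwrite('pics/m2.png',cv2.resize(a,(800,347))[...,::-1])"
```

```text
t 30.55 p [ 0.5067 -0.1774  0.2296] yaw 0.1 f [-0.1 -0.   0.6] op 1.006 g 0.0
```

View pics/m2.png

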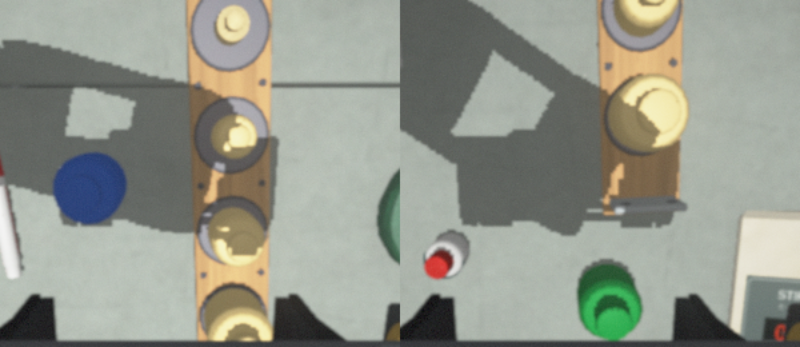

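The view shows all four upright on their seats, XL by the plate and S at the knob end. Now a numeric check of the centring.

```bash
python3 -c "
from h import *
Z={'S':(.5567,.1458,.022),'M':(.5606,.0661,.031),'L':(.5645,-.0137,.041),'XL':(.5685,-.0931,.052)}
R={'S':.012,'M':.0165,'L':.0215,'XL':.027}
out=[]
for k in(8,9):
    c=load(k);im=c['color'].copy()
    for n,(x,y,h) in Z.items():
        if (k==9)!=(n=='XL'):continue
        for z,r,col in((.012,.031,(255,0,0)),(.012+h,R[n],(0,0,255))):
            a=np.linspace(0,2*np.pi,40)
            p=np.array([proj(c,(x+r*np.cos(t),y+r*np.sin(t),z)) for t in a])
            cv2.polylines(im,[(p*16).astype(np.int32)],True,col,1,cv2.LINE_AA,4)
    out.append(im[:260,240:380])
cv2.imwrite('pics/m3.png',cv2.resize(np.hstack(out),None,fx=2.3,fy=2.3)[...,::-1])"
```

```text
(no output)
```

View pics/m3.png

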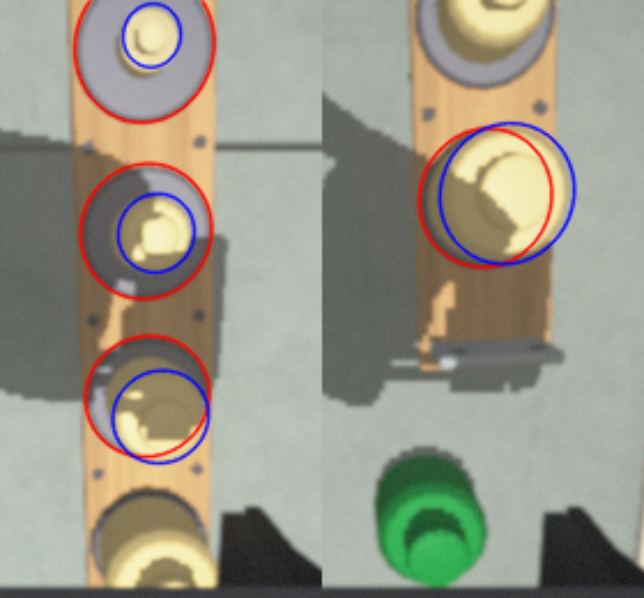

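The red seat rims and blue predicted body tops match the picture within about 1–2 mm. All four weights are centred, and the robot is well clear of them.

```bash
python3 -c "
from rig import *
print(hand_in())"
```

```text
the job is handed in; nothing more can be done
None
```

All four brass weights stand upright in size order on their seats, largest by the steel end plate and smallest by the low knob; the last wrist pictures show each within about 2 mm of its seat's middle, and the job was handed in at about 30.6 s with the gripper clear of everything.

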